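# Test the glue syringes and throw out the one that sticks

## Task

Before the next gluing session on the panel, test the three syringes in the rack: gently push each plunger in as far as it will go, without forcing one that stops short. Leave those that go fully home lying in the rack with their plungers home, and lay the one that sticks part-way flat in the white discard tray, its plunger as it stopped. Leave everything else on the bench where it is.

Things in the scene. Friction and masses are not known exactly. Their poses are not given: they have to be found in the camera images.
- rack: Low plywood rack, fixed; origin on the table. x: the way plungers are pushed. Base 12 mm thick, from 60 mm behind to 85 mm ahead of the origin, 222 mm wide; two notched cross boards, 55 mm high, 69 mm clear between. Syringes lie level, open above, 66 mm apart across y, axes 45 mm up, barrel centres 10 mm ahead of the origin; flanges bear on the near board, thumb plates overhang the base.
- barrel_1 (a point): Centre of syringe 1's barrel, on its axis: clear, 24 mm outside diameter, 100 mm long; 48 g in all; the three are alike. Its x axis runs along the barrel to the nozzle, whose tip is 66 mm from here. The flange with two finger wings (40 mm across, 26 mm high, 3 mm thick) ends the barrel 50 mm the other way.
- thumb_1: Thumb plate of syringe 1, its origin in the middle of the outer face: a round plate 26 mm in diameter and 3 mm thick on the end of the plunger; pushing this face along the syringe's x axis drives the plunger in. It moves with the plunger.
- plunger_1 (a joint): How far plunger 1 is pushed in (m): 0 fully drawn, 0.060 fully home (thumb plate then 8 mm off the finger flange). Starts 0 to 10 mm in. A free plunger slides under 2 to 4 N and stays where it is left; the one that sticks slides as freely part of the way, then stops dead 20 mm or more short of home. Which one sticks cannot be seen. Over 90 N (a stop met at over 0.1 m/s) breaks it.
- barrel_2 (a point): Centre of syringe 2's barrel, on its axis: clear, 24 mm outside diameter, 100 mm long; 48 g in all; the three are alike. Its x axis runs along the barrel to the nozzle, whose tip is 66 mm from here. The flange with two finger wings (40 mm across, 26 mm high, 3 mm thick) ends the barrel 50 mm the other way.
- thumb_2: Thumb plate of syringe 2, its origin in the middle of the outer face: a round plate 26 mm in diameter and 3 mm thick on the end of the plunger; pushing this face along the syringe's x axis drives the plunger in. It moves with the plunger.
- plunger_2 (a joint): How far plunger 2 is pushed in (m): 0 fully drawn, 0.060 fully home (thumb plate then 8 mm off the finger flange). Starts 0 to 10 mm in. A free plunger slides under 2 to 4 N and stays where it is left; the one that sticks slides as freely part of the way, then stops dead 20 mm or more short of home. Which one sticks cannot be seen. Over 90 N (a stop met at over 0.1 m/s) breaks it.
- barrel_3 (a point): Centre of syringe 3's barrel, on its axis: clear, 24 mm outside diameter, 100 mm long; 48 g in all; the three are alike. Its x axis runs along the barrel to the nozzle, whose tip is 66 mm from here. The flange with two finger wings (40 mm across, 26 mm high, 3 mm thick) ends the barrel 50 mm the other way.
- thumb_3: Thumb plate of syringe 3, its origin in the middle of the outer face: a round plate 26 mm in diameter and 3 mm thick on the end of the plunger; pushing this face along the syringe's x axis drives the plunger in. It moves with the plunger.
- plunger_3 (a joint): How far plunger 3 is pushed in (m): 0 fully drawn, 0.060 fully home (thumb plate then 8 mm off the finger flange). Starts 0 to 10 mm in. A free plunger slides under 2 to 4 N and stays where it is left; the one that sticks slides as freely part of the way, then stops dead 20 mm or more short of home. Which one sticks cannot be seen. Over 90 N (a stop met at over 0.1 m/s) breaks it.
- tray: Shallow white enamelled discard tray, empty, fixed to the table: 240 mm long along its x, 150 mm wide along its y, 34 mm high outside, walls and floor 3 mm; origin under its centre, on the table.
- jar: Small screw-cap jar, 54 mm across, 75 mm high, beyond the rack; origin under its centre. Not part of the job.
- dish: White mixing dish, 80 mm across, 28 mm high, beyond the rack; origin under its centre. Not part of the job.
- brush: Slim round brush 190 mm long, 10 mm high, lying to the left; origin under its middle. Not part of the job.
- palette_knife: Palette knife 180 mm long, 14 mm high, lying beyond the tray; origin under the join of handle and blade. Not part of the job.
- loupe: Black eye loupe, 42 mm across, 44 mm high, on the robot's side of the tray; origin under its centre. Not part of the job.
- weight: Steel pressing weight with a knob, 64 mm across, 64 mm high, to the left; origin under its centre. Not part of the job.
- brush_pot: Terracotta pot of brushes, 76 mm across, 90 mm high (brushes up to 210 mm), to the right; origin under its centre. Not part of the job.
Mind the look-alikes: they are no part of the job. What is shaped like the part that bears barrel_1 but red or turquoise is not meant.

How it is judged (in metres and radians):
At the end, for the whole second after the job is handed in: Two syringes within 8 mm of where they began in the rack, plungers at least 57 mm in; the one that stuck (16 to 45 mm in) lies in the tray, barrel centre within 85 mm along and 60 mm across of the tray's middle, at most 26 mm above the table, level within 0.17 rad ((((value of joint plunger_1 between 0.016 and 0.045 m and x of barrel_1 in the frame of tray between -0.085 and 0.085 m and y of barrel_1 in the frame of tray between -0.06 and 0.06 m and z of barrel_1 in the frame of tray below 0.026 m and angle between barrel_1's own x axis and vertical between 1.4 and 1.74 rad) and (value of joint plunger_2 above 0.057 m and distance of barrel_2 from where it was at the start of the episode below 0.008 m) and (value of joint plunger_3 above 0.057 m and distance of barrel_3 from where it was at the start of the episode below 0.008 m)) or ((value of joint plunger_2 between 0.016 and 0.045 m and x of barrel_2 in the frame of tray between -0.085 and 0.085 m and y of barrel_2 in the frame of tray between -0.06 and 0.06 m and z of barrel_2 in the frame of tray below 0.026 m and angle between barrel_2's own x axis and vertical between 1.4 and 1.74 rad) and (value of joint plunger_1 above 0.057 m and distance of barrel_1 from where it was at the start of the episode below 0.008 m) and (value of joint plunger_3 above 0.057 m and distance of barrel_3 from where it was at the start of the episode below 0.008 m)) or ((value of joint plunger_3 between 0.016 and 0.045 m and x of barrel_3 in the frame of tray between -0.085 and 0.085 m and y of barrel_3 in the frame of tray between -0.06 and 0.06 m and z of barrel_3 in the frame of tray below 0.026 m and angle between barrel_3's own x axis and vertical between 1.4 and 1.74 rad) and (value of joint plunger_1 above 0.057 m and distance of barrel_1 from where it was at the start of the episode below 0.008 m) and (value of joint plunger_2 above 0.057 m and distance of barrel_2 from where it was at the start of the episode below 0.008 m)))); the robot touches nothing.
It fails at once if a plunger forced: a thumb plate pressed with more than 90 N (contact force between anything else and thumb_1 above 90 N or contact force between anything else and thumb_2 above 90 N or contact force between anything else and thumb_3 above 90 N).
It fails at once if something else on the bench (jar, dish, brush, palette knife, loupe, weight, brush pot) knocked more than 30 mm out of place (distance of any of jar, dish, brush, palette_knife, loupe, weight, brush_pot from where it was at the start of the episode above 0.03 m).
It also fails if it takes over 64 s, if anything falls off the work surface, if the arm or the gripper's body presses on something with over 40 N, if the wrist force passes 120 N, or if a joint passes its speed limit or range.

## Robot

A 6-joint arm with a two-finger parallel gripper is mounted at the origin on the work surface. World frame = base frame: x ahead of the robot, y to its left, z up, the work surface at z = 0. Lengths are in mm, angles in rad, forces in N, time in s.
With the tool pointing down it reaches from about 400 to 925 mm from the base axis. Payload 12.5 kg.
Tool frame: the origin (TCP) lies on the centre line of the jaws, within the pads' length; the fingertips stand 19 mm ahead of it and the grasp point (between the pads) is the TCP; y points along the fingers, x is the direction in which the jaws open and shut, and the axes are right-handed (so a half turn about y gives the same grasp; the last joint's range is limited). The gripper opens to 95 mm and grips with 3 to 60 N. Pads are 20 mm wide; open, the fingers measure 119 mm over their backs; the gripper's body (75 mm by 180 mm) begins 59 mm behind the grasp point.
Start: joints at [-1.23, 0.491, 1.559, -0, 1.092, -0.106], TCP at [270.075, -563.653, 233.661] pointing down, gripper open.
Joint ranges: [-3.1, 3.1], [-0.84, 2.19], [0.05, 2.79], [-1.13, 4.28], [0.06, 2.93], [-2.69, 2.69]. Speed limits (rad/s): [2.22, 2.22, 2.79, 3.14, 3.14, 3.14].

## Interface

Orientations are given as [roll, pitch, yaw] about the fixed x, y, z axes, in that order (R = Rz(yaw) Ry(pitch) Rx(roll)).
In Python, from cell import env gives the robot as it stands. The module is installed in compiled form; this text tells all that it offers.
- The arm moves only by the tool move_arm, never from a script. Its argument "rows" is a list of rows, each an object of numbers: "tx", "ty", "tz": the shift along the tool's x, y, z in cm; "rx", "ry", "rz": the turn, a rotation vector about the tool's x, y, z in rad; "grip": the opening in per cent of the stroke, from 0 (shut) to 100 (fully open). In form: [{"tx": .., "ty": .., "tz": .., "rx": .., "ry": .., "rz": .., "grip": ..}, ...]. A call has 1 to 10 rows; each row shifts and turns the commanded pose from where the row before left it, along the tool's axes as they then stand; what a row does not reach is not made up. A row lasts 1/12 s, in which the tool goes at most 41.7 mm and 7.16 degrees, less where a joint would pass 70% of its speed; a pose out of reach is approached as far as the arm can. A call is refused whole if a number of a shift passes 4.17 or a number of a turn 0.125, either way. A call with a gripper value outside its range is refused whole. The fingers move at their own pace and stop on an object; the grip force is fixed at half the most. Time passes only in rows, so rows that do not move let the fingers close. It gives the time, the measured TCP pose, the force and the opening at its end, in the units of the state.
- env.state(): the state, without advancing time (a new reading comes with each control period).
- env.read_camera(name): name is "scene" or "top"; returns (picture, depth): 400x640x3 uint8, blue, green, red; 400x640 float32, mm along the optical axis (not along the pixel's ray), 0 where there is no reading.
- env.calibration(name): a dict with "vertical_fov" (degrees; the focal length in pixels is half the picture's height over the tangent of half this angle, whatever the lens; pixels are square), "cx", "cy" (the principal point, pixels), "dist" ([k1, k2, p1, p2, k3] as OpenCV has them; the pictures are not rectified), "eye" and "rotation" of the camera in the world. Camera axes: x right, y up, looking along -z (the intrinsics and any distortion apply to the point x, -y, -z); pixel columns grow to the right and rows downward; lengths in mm; the calibration is good to about 2 mm. A picture is of the moment at which its call begins. calibration takes no time and is no camera call.
- env.job_done(): hands the job in, once; it reports no verdict.
The state is a dict: "t": time; "joints": joint angles; "qvel": joint speeds; "tau": joint torques, N m; "eef_pos": TCP position; "tcp_rot": TCP orientation; "ft_force": force on the tool from outside, world axes, zero at the start; "moment": the same for the moment, N m; "opening": opening from 0.0 (shut) to 1.0 (fully open).
Only numpy, scipy, OpenCV 4.12 (cv2) and the standard library are available. Lean on these libraries where they do the work, as an engineer would, in place of code of your own. Each camera call takes 0.05 s, during which the arm holds its last target.

## Working session

There is one attempt and no reset: what is moved stays moved. The work goes in short steps, Python scripts to look and compute and a tool call to move; the robot and the scene stay as the last step left them, time stands still between calls to the robot, and variables do not carry over. Pictures are saved under pics/ and viewed, and the job is handed in when it is done.

Besides the shell and the picture viewer there is one more tool, called after "Request:" as name(argument=value, ...) on one line, values as JSON. move_arm: Moves the arm, as the interface text tells. Its arguments: {"type":"object","properties":{"rows":{"type":"array"}},"required":["rows"]}

```bash
mkdir -p pics; python3 - <<'E'
from cell import env
import cv2
for n in("scene","top"):
    p,d=env.read_camera(n); cv2.imwrite(f"pics/{n}0.png",p)
    import numpy as np; np.save(f"{n}0.npy",d)
    print(n,env.calibration(n))
print(env.state())
E
```

```text
scene {'vertical_fov': 57.05978495567413, 'cx': 320.86682771994094, 'cy': 203.86161904007412, 'dist': array([0.00277208, 0.        , 0.        , 0.        , 0.        ]), 'eye': array([ 919.70275945, -520.37373006, 1064.5481163 ]), 'rotation': array([0.54664928, 0.00850059, 0.57475154])}
top {'vertical_fov': 51.072530697532414, 'cx': 323.99391947897044, 'cy': 200.20225496670352, 'dist': array([-0.03430446,  0.        ,  0.        ,  0.        ,  0.        ]), 'eye': array([ 392.55976605,   17.07582705, 1102.62603615]), 'rotation': array([ 0.1506414 , -0.0219252 , -1.56640336])}
{'t': 0.1, 'joints': array([-1.22961303e+00,  4.91463141e-01,  1.55936931e+00,  1.08483931e-05,
        1.09168595e+00, -1.05598437e-01]), 'qvel': array([ 0.00077087, -0.00027606, -0.00055237,  0.00065441, -0.00065231,
        0.00067853]), 'tau': array([ 4.35593800e-03, -6.13619900e+01, -2.58608955e+01,  6.94504310e-02,
        4.69938561e-02, -5.36157563e-05]), 'eef_pos': array([ 270.00243803, -563.46545002,  233.14923904]), 'tcp_rot': array([-1.57068918e+00,  9.19570126e-04, -1.12401955e+00]), 'ft_force': array([ 0.04169858, -1.06707779, -0.48835711]), 'moment': array([-0.03055597, -0.00250249, -0.03314556]), 'opening': 0.9988974180312046}
```

View pics/scene0.png

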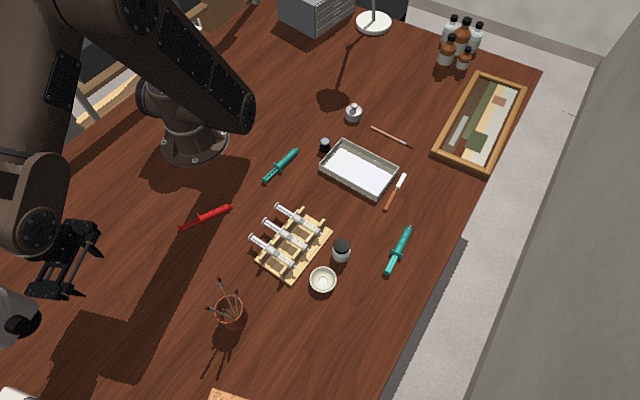

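View pics/top0.png

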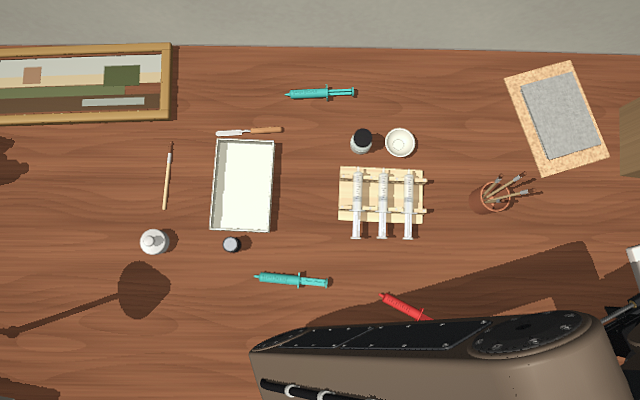

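The three clear syringes lie in the rack at top-view px (357,205), (383,205) and (408,205). The red one (405,305) and the turquoise ones (320,93) and (290,280) are look-alikes. I'll enlarge the rack and tray to confirm that and measure.

```bash
cat > h.py <<'E'
import numpy as np,cv2
from cell import env
from scipy.spatial.transform import Rotation as Rn
def cam(n):
    c=env.calibration(n); f=200/np.tan(np.radians(c['vertical_fov']/2))
    K=np.array([[f,0,c['cx']],[0,f,c['cy']],[0,0,1.]])
    return K,np.array(c['dist']),np.array(c['eye']),Rn.from_euler('xyz',c['rotation']).as_matrix()
def ray(n,u,v):
    K,D,e,R=cam(n); x,y=cv2.undistortPoints(np.array([[[u,v]]],float),K,D)[0,0]
    return e,R@np.array([x,-y,-1])
def onz(n,u,v,z):
    e,d=ray(n,u,v); return e+d*(z-e[2])/d[2]
def proj(n,P):
    K,D,e,R=cam(n); q=(np.atleast_2d(P)-e)@R; q=q*[1,-1,-1]
    return cv2.projectPoints(q.reshape(-1,1,3),np.zeros(3),np.zeros(3),K,D)[0][:,0]
def crop(p,u0,v0,u1,v1,s,fn):
    c=cv2.resize(p[v0:v1,u0:u1],None,fx=s,fy=s,interpolation=cv2.INTER_CUBIC)
    for u in range(u0,u1,10): cv2.line(c,((u-u0)*s,0),((u-u0)*s,6 if u%50 else 16),(0,255,255),1)
    for v in range(v0,v1,10): cv2.line(c,(0,(v-v0)*s),(6 if v%50 else 16,(v-v0)*s),(0,255,255),1)
    cv2.imwrite(fn,c)
E
python3 - <<'E'
from h import *
p=cv2.imread('pics/top0.png'); crop(p,330,155,435,250,7,'pics/c1.png'); crop(p,200,120,300,260,4,'pics/c2.png')
p=cv2.imread('pics/scene0.png'); crop(p,240,190,350,295,5,'pics/c3.png')
E
```

```text
(no output)
```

View pics/c1.png

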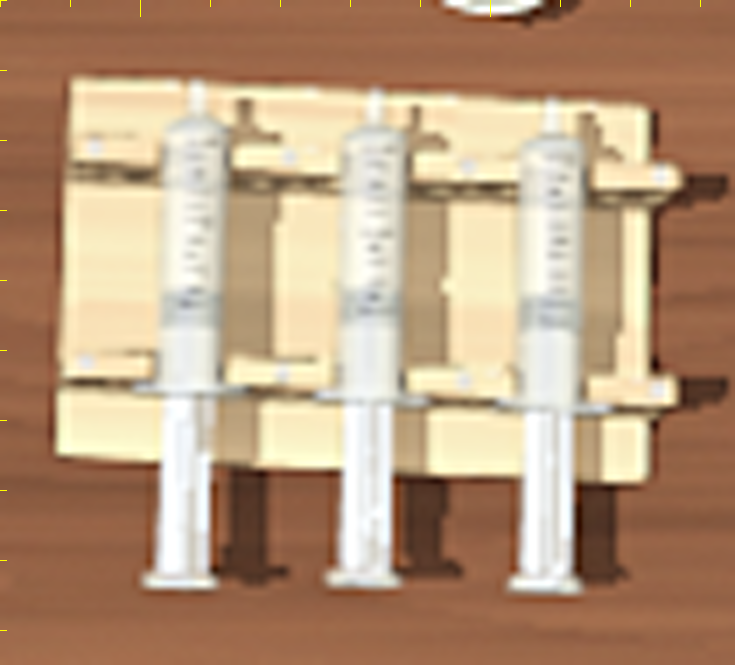

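View pics/c2.png

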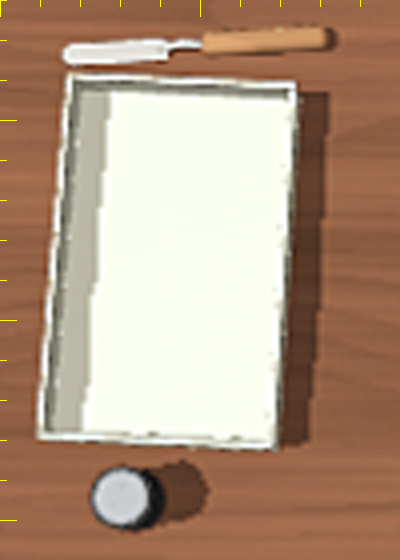

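View pics/c3.png

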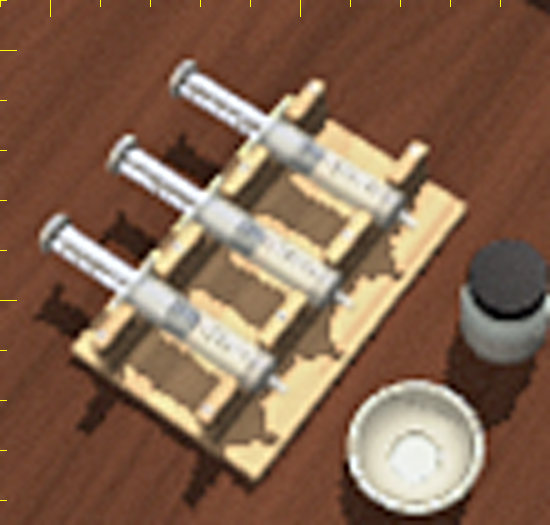

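```bash
python3 - <<'E'
from h import *
from scipy.optimize import least_squares
T=lambda l:[(330+u/7-.0,155+v/7) for u,v in l]; S=lambda l:[(240+u/5,190+v/5) for u,v in l]
obs=[]
for k,(a,b,y) in enumerate(zip(T([(197,82),(375,91),(552,99)]),T([(190,388),(371,396),(553,404)]),(66,0,-66))):
    obs+=[('top',a,(76,y,45)),('top',b,(-40,y,45))]
for a,y in zip(S([(411,222),(348,300),(281,388)]),(66,0,-66)): obs.append(('scene',a,(76,y,45)))
for a,P in zip(T([(72,77),(651,104),(650,482),(57,455)]),[(85,111,12),(85,-111,12),(-60,-111,12),(-60,111,12)]): obs.append(('top',a,P))
for a,P in zip(S([(466,208),(257,480)]),[(85,111,12),(85,-111,12)]): obs.append(('scene',a,P))
def W(q,P): c,s=np.cos(q[2]),np.sin(q[2]); return np.array([q[0]+c*P[0]-s*P[1],q[1]+s*P[0]+c*P[1],P[2]])
def res(q): return np.concatenate([proj(n,W(q,P))[0]-a for n,a,P in obs])
for sel in ('top','scene',''):
    o2=[o for o in obs if sel in o[0]]
    r=least_squares(lambda q:np.concatenate([proj(n,W(q,P))[0]-a for n,a,P in o2]),[550,-100,0]); print(sel,r.x,np.degrees(r.x[2]),np.abs(r.fun).max())
q=r.x
print(np.round(r.fun.reshape(-1,2),1).tolist())
for y in(66,0,-66): print('barrel',W(q,(10,y,45)))
for a in T([(180,578),(363,574),(545,582)]): 
    w=onz('top',*a,48); c,s=np.cos(q[2]),np.sin(q[2]); d=w[:2]-q[:2]; print('thumb',w,'rack',c*d[0]+s*d[1],-s*d[0]+c*d[1])
# tray corners rim z34
C=[(200+u/4,120+v/4) for u,v in [(70,75),(298,83),(277,448),(39,438)]]
P=np.array([onz('top',*c,34) for c in C]);print(P,P.mean(0)); print(np.degrees(np.arctan2(*(P[0]-P[3])[1::-1])),np.degrees(np.arctan2(*(P[1]-P[2])[1::-1])))
print('loupe',onz('top',231,244,44),'jar',onz('top',362,136,75),'dish',onz('top',400,142,28),'knife',onz('top',247,131,10),'pot',onz('top',490,195,90))
E
```

```text
top [ 5.63210468e+02 -1.57420277e+02 -3.62074816e-02] -2.0745358812943873 0.7394978729206514
scene [ 5.61552348e+02 -1.58368521e+02 -3.86864172e-02] -2.2165684315972443 1.1170360972349442
 [ 5.62764214e+02 -1.57661459e+02 -3.82824656e-02] -2.1934237055006447 1.1155238146636748
[[0.4, 0.2], [0.0, 0.8], [0.3, 0.1], [-0.1, 0.9], [0.3, 0.2], [-0.4, 0.9], [0.7, 0.4], [0.8, 0.9], [1.0, 0.3], [0.3, -0.3], [0.1, -0.3], [-0.2, -0.5], [0.4, -0.4], [0.1, -1.1], [-0.3, -0.5]]
barrel [575.2829123  -92.09254751  45.        ]
barrel [ 572.75688669 -158.04419036   45.        ]
barrel [ 570.23086107 -223.99583321   45.        ]
thumb [458.15068264 -85.71809403  48.        ] rack -107.29037893385949 67.88676767242087
thumb [ 459.92829854 -151.9020238    48.        ] rack -102.98100028505732 1.8193647145355127
thumb [ 457.35525282 -217.94076422   48.        ] rack -103.02465243615751 -64.26946865088836
[[716.47404721 275.6647083   34.        ]
 [712.3838824  125.52351141  34.        ]
 [471.88992361 133.50156315  34.        ]
 [477.18415097 285.07201398  34.        ]] [594.48300105 204.94044921  34.        ]
-2.251334030782893 -1.9000108186029399
loupe [440.33528543 227.66976849  44.        ] jar [ 715.06781818 -101.01125804   75.        ] dish [ 714.50220729 -207.98118883   28.        ] knife [746.14530557 202.8395188   10.        ] pot [ 562.67745457 -417.40423795   90.        ]
```

The crops confirm it: the clear syringes are the three in the notched rack, with nozzles at px (358,167), (384,168) and (409,169) and thumb plates near (356,238). The rack is at about (562.8, -157.7) with yaw -2.2°, the tray at (594, 205) with yaw -2.1°.

```bash
cat >> h.py <<'E'
RP=np.array([562.8,-157.6,-0.0375])
def rw(x,y,z):
    c,s=np.cos(RP[2]),np.sin(RP[2]); return np.array([RP[0]+c*x-s*y,RP[1]+s*x+c*y,z])
def wr(w):
    c,s=np.cos(RP[2]),np.sin(RP[2]); d=np.array(w[:2])-RP[:2]; return np.round([c*d[0]+s*d[1],-s*d[0]+c*d[1],w[2]],1)
def go(w,yaw=-np.pi/2-0.0375):
    s=env.state(); R0=Rn.from_euler('xyz',s['tcp_rot']); R1=Rn.from_euler('xyz',[-np.pi/2,0,yaw])
    print('t',round(s['t'],2),'rack',wr(s['eef_pos']),'F',np.round(s['ft_force'],1),'open',round(s['opening'],3),'j',np.round(s['joints'],2))
    print('rotvec tool',np.round((R0.inv()*R1).as_rotvec(),4),'shift cm in final tool frame',np.round(R1.inv().apply(np.array(w)-s['eef_pos'])/10,2))
E
python3 - <<'E'
from h import *
go(rw(-145,-66,120))
E
```

```text
t 0.1 rack [-277.4 -416.6  233.1] F [ 0.  -1.1 -0.5] open 0.999 j [-1.23  0.49  1.56  0.    1.09 -0.11]
rotvec tool [ 1.000e-04  4.843e-01 -9.000e-04] shift cm in final tool frame [-35.06  11.31  13.24]
```

Request:
move_arm(rows=[{"ry": 0.121, "grip": 0}, {"ry": 0.121, "grip": 0}, {"ry": 0.121, "grip": 0}, {"ry": 0.121, "grip": 0}, {"tx": -2.5, "tz": 1, "grip": 0}, {"tx": -2.5, "tz": 1, "grip": 0}, {"tx": -2.5, "tz": 1, "grip": 0}, {"tx": -2.5, "tz": 1, "grip": 0}, {"tx": -2.5, "tz": 1, "grip": 0}, {"tx": -2.5, "tz": 1, "grip": 0}])

```text
validation failed for argument at $.ro...
```

```bash
python3 -c "
from h import *
go(rw(-140,-66,120))"
```

```text
t 0.1 rack [-277.4 -416.6  233.1] F [ 0.  -1.1 -0.5] open 0.999 j [-1.23  0.49  1.56  0.    1.09 -0.11]
rotvec tool [ 1.000e-04  4.843e-01 -9.000e-04] shift cm in final tool frame [-35.06  11.31  13.74]
```

Request:
move_arm(rows=[{"tx": 0, "ty": 0, "tz": 0, "rx": 0, "ry": 0.121, "rz": 0, "grip": 0}, {"tx": 0, "ty": 0, "tz": 0, "rx": 0, "ry": 0.121, "rz": 0, "grip": 0}, {"tx": 0, "ty": 0, "tz": 0, "rx": 0, "ry": 0.121, "rz": 0, "grip": 0}, {"tx": 0, "ty": 0, "tz": 0, "rx": 0, "ry": 0.121, "rz": 0, "grip": 0}, {"tx": -2.5, "ty": 0, "tz": 1, "rx": 0, "ry": 0, "rz": 0, "grip": 0}, {"tx": -2.5, "ty": 0, "tz": 1, "rx": 0, "ry": 0, "rz": 0, "grip": 0}, {"tx": -2.5, "ty": 0, "tz": 1, "rx": 0, "ry": 0, "rz": 0, "grip": 0}, {"tx": -2.5, "ty": 0, "tz": 1, "rx": 0, "ry": 0, "rz": 0, "grip": 0}, {"tx": -2.5, "ty": 0, "tz": 1, "rx": 0, "ry": 0, "rz": 0, "grip": 0}, {"tx": -2.5, "ty": 0, "tz": 1, "rx": 0, "ry": 0, "rz": 0, "grip": 0}])

```text
t: 0.93
eef_pos: [335.8, -414.7, 233.4]
tcp_rot: [-1.571, 0.0, -1.608]
ft_force: [-0.2, -0.1, 0.8]
opening: 0.358
```

```bash
python3 -c "
from h import *
go(rw(-140,-66,120))"
```

```text
t 0.93 rack [-217.2 -265.4  233.4] F [-0.2 -0.1  0.8] open 0.358 j [-1.01  0.36  1.78  0.    1.    0.59]
rotvec tool [ 0.0002  0.0001 -0.0003] shift cm in final tool frame [-19.94  11.34   7.72]
```

Request:
move_arm(rows=[{"tx": -2.5, "ty": 0, "tz": 0.96, "rx": 0, "ry": 0, "rz": 0, "grip": 0}, {"tx": -2.5, "ty": 0, "tz": 0.96, "rx": 0, "ry": 0, "rz": 0, "grip": 0}, {"tx": -2.5, "ty": 0, "tz": 0.96, "rx": 0, "ry": 0, "rz": 0, "grip": 0}, {"tx": -2.5, "ty": 0, "tz": 0.96, "rx": 0, "ry": 0, "rz": 0, "grip": 0}, {"tx": -2.5, "ty": 0, "tz": 0.96, "rx": 0, "ry": 0, "rz": 0, "grip": 0}, {"tx": -2.5, "ty": 0, "tz": 0.96, "rx": 0, "ry": 0, "rz": 0, "grip": 0}, {"tx": -2.5, "ty": 1.4, "tz": 0.96, "rx": 0, "ry": 0, "rz": 0, "grip": 0}, {"tx": -2.5, "ty": 2, "tz": 0.96, "rx": 0, "ry": 0, "rz": 0, "grip": 0}, {"tx": 0, "ty": 3, "tz": 0, "rx": 0, "ry": 0, "rz": 0, "grip": 0}, {"tx": 0, "ty": 3, "tz": 0, "rx": 0, "ry": 0, "rz": 0, "grip": 0}])

```text
t: 1.77
eef_pos: [420.4, -217.7, 139.1]
tcp_rot: [-1.569, -0.001, -1.606]
ft_force: [0.8, -0.6, -0.3]
opening: 0.004
```

```bash
python3 -c "
from h import *
go(rw(-135,-66,45))
p,d=env.read_camera('top'); cv2.imwrite('pics/t1.png',p[120:320,250:550]);
p=cv2.resize(p[120:320,250:550],None,fx=2.5,fy=2.5);cv2.imwrite('pics/t1.png',p)
p,d=env.read_camera('scene'); p=cv2.resize(p[150:350,150:450],None,fx=2.5,fy=2.5);cv2.imwrite('pics/s1.png',p)
"
```

```text
t 1.77 rack [-140.   -65.4  139.1] F [ 0.8 -0.6 -0.3] open 0.004 j [-0.62  0.41  2.03 -0.    0.7   0.99]
rotvec tool [-0.0016  0.0028  0.0011] shift cm in final tool frame [0.06 9.41 0.5 ]
```

View pics/t1.png

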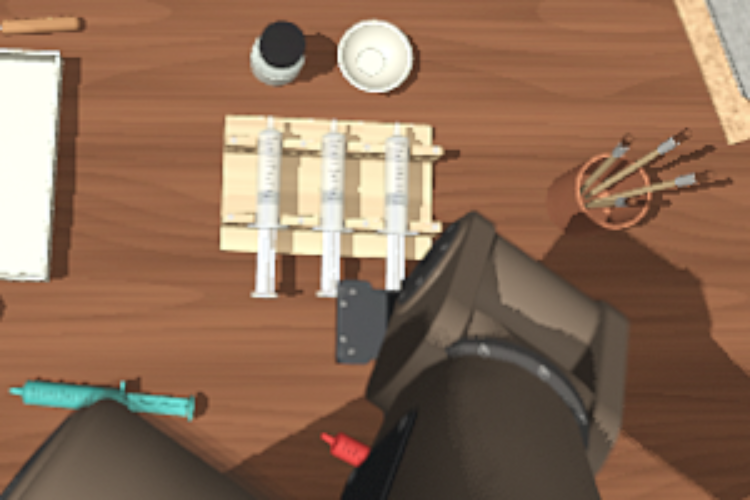

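View pics/s1.png

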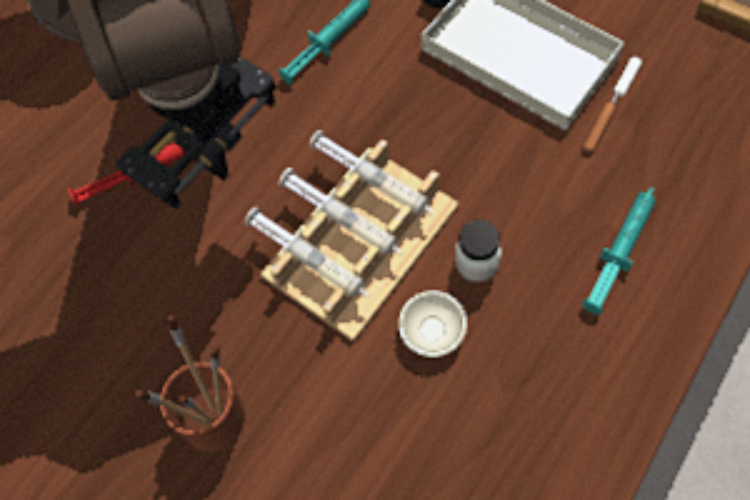

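```bash
python3 -c "
from h import *
for u,v in ((381,293),(428,318)): print(onz('top',u,v,12),wr(onz('top',u,v,12)))
go(rw(-135,-66,45))"
```

```text
[ 318.79772424 -153.31888167   12.        ] [-244.    -4.9   12. ]
[ 256.09773337 -273.05480297   12.        ] [-302.2 -126.9   12. ]
t 1.87 rack [-142.   -65.4  136.6] F [-0.6  0.2  0.3] open 0.002 j [-0.62  0.42  2.03 -0.    0.7   0.99]
rotvec tool [ 0.0056  0.001  -0.0036] shift cm in final tool frame [0.06 9.16 0.7 ]
```

Request:
move_arm(rows=[{"tx": 0.06, "ty": 1.9, "tz": 0, "rx": 0, "ry": 0, "rz": 0, "grip": 0}, {"tx": 0, "ty": 1.9, "tz": 0, "rx": 0, "ry": 0, "rz": 0, "grip": 0}, {"tx": 0, "ty": 1.9, "tz": 0, "rx": 0, "ry": 0, "rz": 0, "grip": 0}, {"tx": 0, "ty": 1.9, "tz": 0, "rx": 0, "ry": 0, "rz": 0, "grip": 0}, {"tx": 0, "ty": 1.6, "tz": 0, "rx": 0, "ry": 0, "rz": 0, "grip": 0}, {"tx": 0, "ty": 0, "tz": 0, "rx": 0, "ry": 0, "rz": 0, "grip": 0}])

```text
t: 2.37
eef_pos: [419.4, -219.8, 46.7]
tcp_rot: [-1.573, 0.001, -1.609]
ft_force: [-0.8, 1.2, -0.2]
opening: 0.002
```

```bash
python3 -c "
from h import *
go(rw(-120,-66,45))
p,d=env.read_camera('top'); crop(p,340,160,460,280,5,'pics/t2.png')"
```

```text
t 2.37 rack [-140.9  -67.5   46.7] F [-0.8  1.2 -0.2] open 0.002 j [-0.62  0.58  2.09 -0.    0.47  0.99]
rotvec tool [ 0.0021 -0.0003 -0.0013] shift cm in final tool frame [-0.15  0.17  2.09]
```

View pics/t2.png

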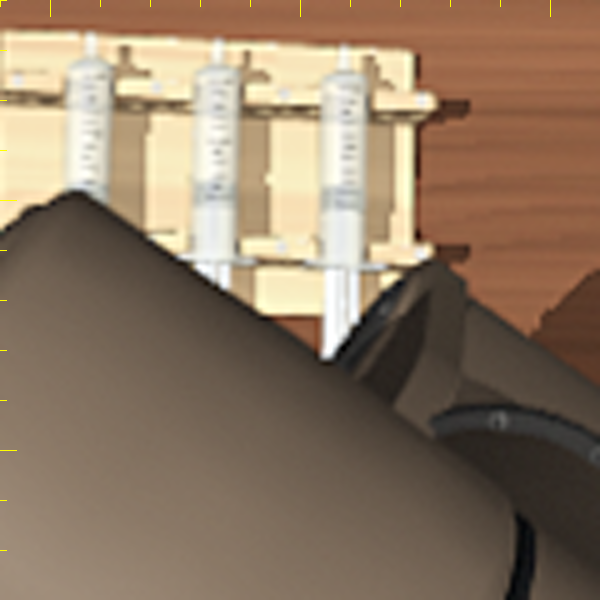

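Request:
move_arm(rows=[{"tx": -0.2, "ty": 0.1, "tz": 0.4, "rx": 0, "ry": 0, "rz": 0, "grip": 0}, {"tx": 0, "ty": 0, "tz": 0.4, "rx": 0, "ry": 0, "rz": 0, "grip": 0}, {"tx": 0, "ty": 0, "tz": 0.4, "rx": 0, "ry": 0, "rz": 0, "grip": 0}, {"tx": 0, "ty": 0, "tz": 0.4, "rx": 0, "ry": 0, "rz": 0, "grip": 0}, {"tx": 0, "ty": 0, "tz": 0.4, "rx": 0, "ry": 0, "rz": 0, "grip": 0}])

```text
t: 2.83
eef_pos: [440.6, -218.5, 47.3]
tcp_rot: [-1.57, -0.001, -1.608]
ft_force: [-0.4, 1.0, 0.7]
opening: 0.003
```

Request:
move_arm(rows=[{"tx": 0, "ty": 0, "tz": 0.3, "rx": 0, "ry": 0, "rz": 0, "grip": 0}, {"tx": 0, "ty": 0, "tz": 0.3, "rx": 0, "ry": 0, "rz": 0, "grip": 0}, {"tx": 0, "ty": 0, "tz": 0.3, "rx": 0, "ry": 0, "rz": 0, "grip": 0}, {"tx": 0, "ty": 0, "tz": 0.3, "rx": 0, "ry": 0, "rz": 0, "grip": 0}])

```text
t: 3.17
eef_pos: [451.8, -218.7, 46.6]
tcp_rot: [-1.571, 0.0, -1.608]
ft_force: [-3.4, -0.3, 2.3]
opening: 0.003
```

```bash
python3 -c "
from h import *
go(rw(-60,-66,45))"
```

```text
t 3.17 rack [-108.6  -65.2   46.6] F [-3.4 -0.3  2.3] open 0.003 j [-0.58  0.61  2.02 -0.    0.51  1.03]
rotvec tool [ 0.0007  0.0003 -0.0002] shift cm in final tool frame [0.08 0.16 4.86]
```

Request:
move_arm(rows=[{"tx": 0, "ty": 0, "tz": 0.3, "rx": 0, "ry": 0, "rz": 0, "grip": 0}, {"tx": 0, "ty": 0, "tz": 0.3, "rx": 0, "ry": 0, "rz": 0, "grip": 0}])

```text
t: 3.33
eef_pos: [458.0, -219.0, 46.6]
tcp_rot: [-1.571, 0.0, -1.608]
ft_force: [-3.2, 0.5, 1.2]
opening: 0.007
```

Request:
move_arm(rows=[{"tx": 0, "ty": 0, "tz": 0.3, "rx": 0, "ry": 0, "rz": 0, "grip": 0}])

```text
t: 3.42
eef_pos: [461.0, -219.1, 46.6]
tcp_rot: [-1.571, 0.0, -1.608]
ft_force: [-3.6, -0.8, 0.7]
opening: 0.004
```

Request:
move_arm(rows=[{"tx": 0, "ty": 0, "tz": 0.2, "rx": 0, "ry": 0, "rz": 0, "grip": 0}, {"tx": 0, "ty": 0, "tz": 0.2, "rx": 0, "ry": 0, "rz": 0, "grip": 0}])

```text
t: 3.58
eef_pos: [465.0, -219.3, 46.6]
tcp_rot: [-1.571, -0.0, -1.608]
ft_force: [-3.3, -1.0, 2.1]
opening: 0.005
```

Request:
move_arm(rows=[{"tx": 0, "ty": 0, "tz": 0.2, "rx": 0, "ry": 0, "rz": 0, "grip": 0}, {"tx": 0, "ty": 0, "tz": 0.2, "rx": 0, "ry": 0, "rz": 0, "grip": 0}])

```text
t: 3.75
eef_pos: [469.0, -219.4, 46.7]
tcp_rot: [-1.571, -0.0, -1.608]
ft_force: [-2.2, -0.7, 2.0]
opening: 0.005
```

Request:
move_arm(rows=[{"tx": 0, "ty": 0, "tz": 0.2, "rx": 0, "ry": 0, "rz": 0, "grip": 0}, {"tx": 0, "ty": 0, "tz": 0.2, "rx": 0, "ry": 0, "rz": 0, "grip": 0}])

```text
t: 3.92
eef_pos: [473.0, -219.6, 46.6]
tcp_rot: [-1.571, -0.0, -1.608]
ft_force: [-2.6, -0.2, 1.7]
opening: 0.003
```

Request:
move_arm(rows=[{"tx": 0, "ty": 0, "tz": 0.2, "rx": 0, "ry": 0, "rz": 0, "grip": 0}, {"tx": 0, "ty": 0, "tz": 0.2, "rx": 0, "ry": 0, "rz": 0, "grip": 0}])

```text
t: 4.08
eef_pos: [477.0, -219.8, 46.6]
tcp_rot: [-1.571, -0.0, -1.608]
ft_force: [-3.0, -0.3, 2.3]
opening: 0.005
```

Request:
move_arm(rows=[{"tx": 0, "ty": 0, "tz": 0.2, "rx": 0, "ry": 0, "rz": 0, "grip": 0}, {"tx": 0, "ty": 0, "tz": 0.2, "rx": 0, "ry": 0, "rz": 0, "grip": 0}])

```text
t: 4.25
eef_pos: [481.0, -219.9, 46.7]
tcp_rot: [-1.571, -0.0, -1.608]
ft_force: [-2.1, -0.3, 2.3]
opening: 0.006
```

Request:
move_arm(rows=[{"tx": 0, "ty": 0, "tz": 0.2, "rx": 0, "ry": 0, "rz": 0, "grip": 0}, {"tx": 0, "ty": 0, "tz": 0.2, "rx": 0, "ry": 0, "rz": 0, "grip": 0}])

```text
t: 4.42
eef_pos: [485.0, -220.0, 46.6]
tcp_rot: [-1.571, -0.0, -1.608]
ft_force: [-3.2, -1.2, 2.1]
opening: 0.005
```

Request:
move_arm(rows=[{"tx": 0, "ty": 0, "tz": 0.2, "rx": 0, "ry": 0, "rz": 0, "grip": 0}, {"tx": 0, "ty": 0, "tz": 0.2, "rx": 0, "ry": 0, "rz": 0, "grip": 0}])

```text
t: 4.58
eef_pos: [489.0, -220.2, 46.6]
tcp_rot: [-1.571, -0.0, -1.608]
ft_force: [-3.1, -0.8, 2.0]
opening: 0.004
```

Request:
move_arm(rows=[{"tx": 0, "ty": 0, "tz": 0.2, "rx": 0, "ry": 0, "rz": 0, "grip": 0}, {"tx": 0, "ty": 0, "tz": 0.2, "rx": 0, "ry": 0, "rz": 0, "grip": 0}])

```text
t: 4.75
eef_pos: [493.0, -220.3, 46.6]
tcp_rot: [-1.571, -0.0, -1.608]
ft_force: [-2.7, -0.8, 2.1]
opening: 0.007
```

Request:
move_arm(rows=[{"tx": 0, "ty": 0, "tz": 0.2, "rx": 0, "ry": 0, "rz": 0, "grip": 0}, {"tx": 0, "ty": 0, "tz": 0.1, "rx": 0, "ry": 0, "rz": 0, "grip": 0}])

```text
t: 4.92
eef_pos: [496.1, -220.5, 46.6]
tcp_rot: [-1.571, -0.0, -1.608]
ft_force: [-3.4, -0.6, 2.2]
opening: 0.004
```

Request:
move_arm(rows=[{"tx": 0, "ty": 0, "tz": 0.1, "rx": 0, "ry": 0, "rz": 0, "grip": 0}, {"tx": 0, "ty": 0, "tz": 0.1, "rx": 0, "ry": 0, "rz": 0, "grip": 0}])

```text
t: 5.08
eef_pos: [497.2, -220.3, 46.5]
tcp_rot: [-1.572, 0.001, -1.608]
ft_force: [-9.9, -1.9, 4.1]
opening: 0.005
```

Request:
move_arm(rows=[{"tx": 0, "ty": 0, "tz": 0.1, "rx": 0, "ry": 0, "rz": 0, "grip": 0}, {"tx": 0, "ty": 0, "tz": 0, "rx": 0, "ry": 0, "rz": 0, "grip": 0}])

```text
t: 5.25
eef_pos: [497.3, -220.1, 46.3]
tcp_rot: [-1.574, 0.001, -1.608]
ft_force: [-10.7, -2.1, 5.0]
opening: 0.004
```

```bash
python3 -c "
from h import *
go(rw(-60,-66,45))"
```

```text
t 5.25 rack [-63.1 -64.9  46.3] F [-10.7  -2.1   5. ] open 0.004 j [-0.54  0.64  1.92 -0.    0.58  1.07]
rotvec tool [ 0.0037  0.0005 -0.0013] shift cm in final tool frame [0.11 0.13 0.31]
```

Request:
move_arm(rows=[{"tx": 0, "ty": 0, "tz": -0.5, "rx": 0, "ry": 0, "rz": 0, "grip": 0}, {"tx": 0, "ty": 0, "tz": -1.5, "rx": 0, "ry": 0, "rz": 0, "grip": 0}, {"tx": 0, "ty": 0, "tz": -1.5, "rx": 0, "ry": 0, "rz": 0, "grip": 0}, {"tx": 0, "ty": 0, "tz": -1.5, "rx": 0, "ry": 0, "rz": 0, "grip": 0}, {"tx": 0, "ty": 0, "tz": -1.5, "rx": 0, "ry": 0, "rz": 0, "grip": 0}, {"tx": 0, "ty": 0, "tz": -0.5, "rx": 0, "ry": 0, "rz": 0, "grip": 0}, {"tx": -2.2, "ty": 0, "tz": 0, "rx": 0, "ry": 0, "rz": 0, "grip": 0}, {"tx": -2.2, "ty": 0, "tz": 0, "rx": 0, "ry": 0, "rz": 0, "grip": 0}, {"tx": -2.2, "ty": 0, "tz": 0, "rx": 0, "ry": 0, "rz": 0, "grip": 0}, {"tx": 0, "ty": 0, "tz": 0, "rx": 0, "ry": 0, "rz": 0, "grip": 0}])

```text
t: 6.08
eef_pos: [431.4, -149.4, 46.7]
tcp_rot: [-1.571, 0.0, -1.606]
ft_force: [-0.4, -0.7, 0.4]
opening: 0.008
```

```bash
python3 -c "
from h import *
go(rw(-125,0.5,45))
p,d=env.read_camera('top'); crop(p,340,160,440,260,6,'pics/t3.png')
p,d=env.read_camera('scene'); crop(p,230,180,350,300,5,'pics/s3.png')"
```

```text
t 6.08 rack [-131.7    3.2   46.7] F [-0.4 -0.7  0.4] open 0.008 j [-0.48  0.57  2.13  0.    0.44  1.13]
rotvec tool [ 0.0003  0.002  -0.0004] shift cm in final tool frame [0.27 0.17 0.67]
```

View pics/t3.png

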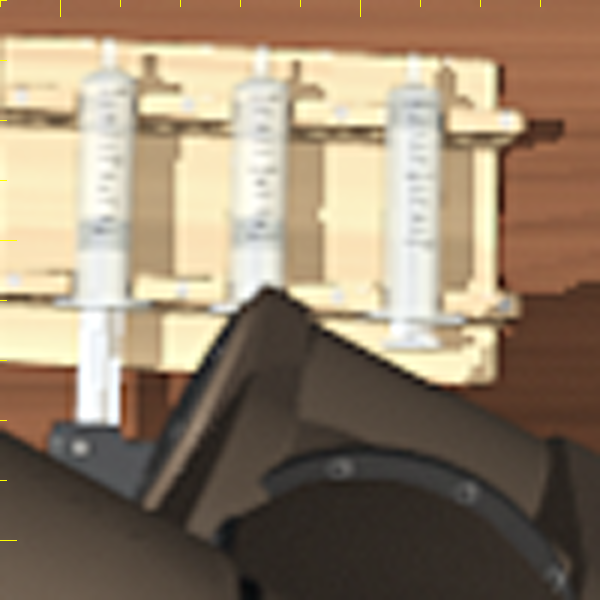

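View pics/s3.png

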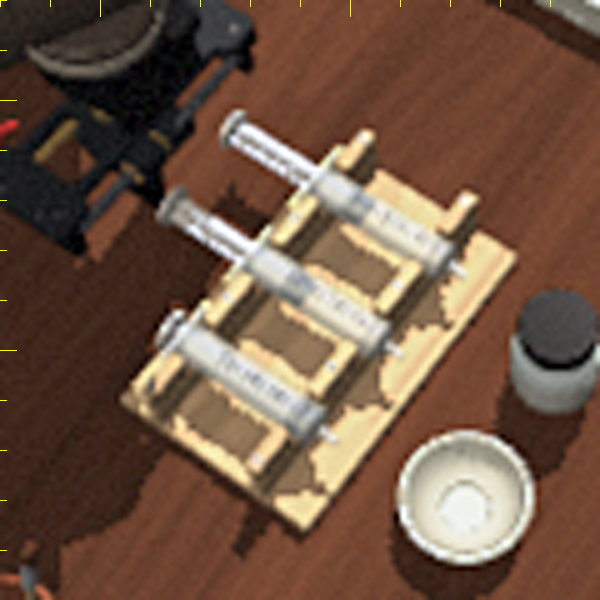

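Request:
move_arm(rows=[{"tx": 0.2, "ty": 0.1, "tz": 0.4, "rx": 0, "ry": 0, "rz": 0, "grip": 0}, {"tx": 0, "ty": 0, "tz": 0.4, "rx": 0, "ry": 0, "rz": 0, "grip": 0}, {"tx": 0, "ty": 0, "tz": 0.4, "rx": 0, "ry": 0, "rz": 0, "grip": 0}, {"tx": 0, "ty": 0, "tz": 0.4, "rx": 0, "ry": 0, "rz": 0, "grip": 0}, {"tx": 0, "ty": 0, "tz": 0.3, "rx": 0, "ry": 0, "rz": 0, "grip": 0}, {"tx": 0, "ty": 0, "tz": 0.3, "rx": 0, "ry": 0, "rz": 0, "grip": 0}])

```text
t: 6.68
eef_pos: [453.2, -154.9, 45.5]
tcp_rot: [-1.572, 0.0, -1.608]
ft_force: [-3.5, -0.9, 0.7]
opening: 0.005
```

```bash
python3 -c "
from h import *
go(rw(-63,0.5,45))"
```

```text
t 6.68 rack [-109.7   -1.4   45.5] F [-3.5 -0.9  0.7] open 0.005 j [-0.47  0.59  2.08 -0.    0.47  1.14]
rotvec tool [ 0.0009  0.     -0.0002] shift cm in final tool frame [-0.19  0.05  4.67]
```

Request:
move_arm(rows=[{"tx": 0, "ty": 0, "tz": 0.25, "rx": 0, "ry": 0, "rz": 0, "grip": 0}, {"tx": 0, "ty": 0, "tz": 0.25, "rx": 0, "ry": 0, "rz": 0, "grip": 0}])

```text
t: 6.85
eef_pos: [458.3, -155.0, 45.6]
tcp_rot: [-1.571, 0.0, -1.608]
ft_force: [-3.6, -1.4, 0.9]
opening: 0.003
```

Request:
move_arm(rows=[{"tx": 0, "ty": 0, "tz": 0.25, "rx": 0, "ry": 0, "rz": 0, "grip": 0}, {"tx": 0, "ty": 0, "tz": 0.25, "rx": 0, "ry": 0, "rz": 0, "grip": 0}])

```text
t: 7.02
eef_pos: [463.4, -155.2, 45.6]
tcp_rot: [-1.571, -0.0, -1.608]
ft_force: [-3.2, -1.7, 0.5]
opening: 0.005
```

Request:
move_arm(rows=[{"tx": 0, "ty": 0, "tz": 0.25, "rx": 0, "ry": 0, "rz": 0, "grip": 0}, {"tx": 0, "ty": 0, "tz": 0.25, "rx": 0, "ry": 0, "rz": 0, "grip": 0}])

```text
t: 7.18
eef_pos: [468.4, -155.4, 45.6]
tcp_rot: [-1.571, -0.0, -1.608]
ft_force: [-3.7, -1.3, 0.6]
opening: 0.003
```

Request:
move_arm(rows=[{"tx": 0, "ty": 0, "tz": 0.25, "rx": 0, "ry": 0, "rz": 0, "grip": 0}, {"tx": 0, "ty": 0, "tz": 0.25, "rx": 0, "ry": 0, "rz": 0, "grip": 0}])

```text
t: 7.35
eef_pos: [473.5, -155.5, 45.6]
tcp_rot: [-1.571, -0.0, -1.608]
ft_force: [-3.7, -2.7, -0.3]
opening: 0.004
```

Request:
move_arm(rows=[{"tx": 0, "ty": 0, "tz": 0.25, "rx": 0, "ry": 0, "rz": 0, "grip": 0}, {"tx": 0, "ty": 0, "tz": 0.25, "rx": 0, "ry": 0, "rz": 0, "grip": 0}])

```text
t: 7.52
eef_pos: [478.4, -155.7, 45.6]
tcp_rot: [-1.571, -0.0, -1.608]
ft_force: [-4.0, -2.6, 0.3]
opening: 0.003
```

Request:
move_arm(rows=[{"tx": 0, "ty": 0, "tz": 0.25, "rx": 0, "ry": 0, "rz": 0, "grip": 0}, {"tx": 0, "ty": 0, "tz": 0.25, "rx": 0, "ry": 0, "rz": 0, "grip": 0}])

```text
t: 7.68
eef_pos: [483.4, -155.9, 45.6]
tcp_rot: [-1.571, -0.0, -1.608]
ft_force: [-3.2, -1.8, 0.5]
opening: 0.007
```

Request:
move_arm(rows=[{"tx": 0, "ty": 0, "tz": 0.25, "rx": 0, "ry": 0, "rz": 0, "grip": 0}, {"tx": 0, "ty": 0, "tz": 0.25, "rx": 0, "ry": 0, "rz": 0, "grip": 0}])

```text
t: 7.85
eef_pos: [488.4, -156.1, 45.6]
tcp_rot: [-1.571, -0.0, -1.608]
ft_force: [-3.2, -2.7, -0.1]
opening: 0.003
```

Request:
move_arm(rows=[{"tx": 0, "ty": 0, "tz": 0.25, "rx": 0, "ry": 0, "rz": 0, "grip": 0}, {"tx": 0, "ty": 0, "tz": 0.25, "rx": 0, "ry": 0, "rz": 0, "grip": 0}])

```text
t: 8.02
eef_pos: [493.4, -156.3, 45.6]
tcp_rot: [-1.571, -0.0, -1.608]
ft_force: [-3.4, -2.5, -1.2]
opening: 0.007
```

Request:
move_arm(rows=[{"tx": 0, "ty": 0, "tz": 0.2, "rx": 0, "ry": 0, "rz": 0, "grip": 0}, {"tx": 0, "ty": 0, "tz": 0.2, "rx": 0, "ry": 0, "rz": 0, "grip": 0}])

```text
t: 8.18
eef_pos: [497.4, -156.4, 45.6]
tcp_rot: [-1.571, -0.0, -1.608]
ft_force: [-4.0, -2.1, 0.0]
opening: 0.003
```

Request:
move_arm(rows=[{"tx": 0, "ty": 0, "tz": 0.1, "rx": 0, "ry": 0, "rz": 0, "grip": 0}, {"tx": 0, "ty": 0, "tz": 0.1, "rx": 0, "ry": 0, "rz": 0, "grip": 0}])

```text
t: 8.35
eef_pos: [499.3, -156.5, 45.6]
tcp_rot: [-1.571, -0.0, -1.608]
ft_force: [-3.8, -1.5, -0.3]
opening: 0.005
```

Request:
move_arm(rows=[{"tx": 0, "ty": 0, "tz": 0.1, "rx": 0, "ry": 0, "rz": 0, "grip": 0}, {"tx": 0, "ty": 0, "tz": 0.1, "rx": 0, "ry": 0, "rz": 0, "grip": 0}])

```text
t: 8.52
eef_pos: [499.9, -156.2, 45.4]
tcp_rot: [-1.574, 0.001, -1.608]
ft_force: [-12.7, -3.7, 2.6]
opening: 0.006
```

Request:
move_arm(rows=[{"tx": 0, "ty": 0, "tz": -0.5, "rx": 0, "ry": 0, "rz": 0, "grip": 0}, {"tx": 0, "ty": 0, "tz": -1.5, "rx": 0, "ry": 0, "rz": 0, "grip": 0}, {"tx": 0, "ty": 0, "tz": -1.5, "rx": 0, "ry": 0, "rz": 0, "grip": 0}, {"tx": 0, "ty": 0, "tz": -1.5, "rx": 0, "ry": 0, "rz": 0, "grip": 0}, {"tx": 0, "ty": 0, "tz": -1.5, "rx": 0, "ry": 0, "rz": 0, "grip": 0}, {"tx": 0, "ty": 0, "tz": -0.6, "rx": 0, "ry": 0, "rz": 0, "grip": 0}, {"tx": -2.2, "ty": 0, "tz": 0, "rx": 0, "ry": 0, "rz": 0, "grip": 0}, {"tx": -2.2, "ty": 0, "tz": 0, "rx": 0, "ry": 0, "rz": 0, "grip": 0}, {"tx": -2.2, "ty": 0, "tz": 0, "rx": 0, "ry": 0, "rz": 0, "grip": 0}, {"tx": 0, "ty": 0, "tz": 0, "rx": 0, "ry": 0, "rz": 0, "grip": 0}])

```text
t: 9.35
eef_pos: [432.9, -85.7, 45.8]
tcp_rot: [-1.57, 0.0, -1.606]
ft_force: [0.1, 0.8, -0.4]
opening: -0.001
```

```bash
python3 -c "
from h import *
go(rw(-113,66.5,46))
p,d=env.read_camera('top'); crop(p,340,160,440,260,6,'pics/t4.png')
p,d=env.read_camera('scene'); crop(p,230,180,350,300,5,'pics/s4.png')"
```

```text
t 9.35 rack [-132.5   67.    45.8] F [ 0.1  0.8 -0.4] open -0.001 j [-0.35  0.56  2.17  0.    0.41  1.26]
rotvec tool [-0.0005  0.0021 -0.    ] shift cm in final tool frame [ 0.05 -0.02  1.95]
```

View pics/s4.png

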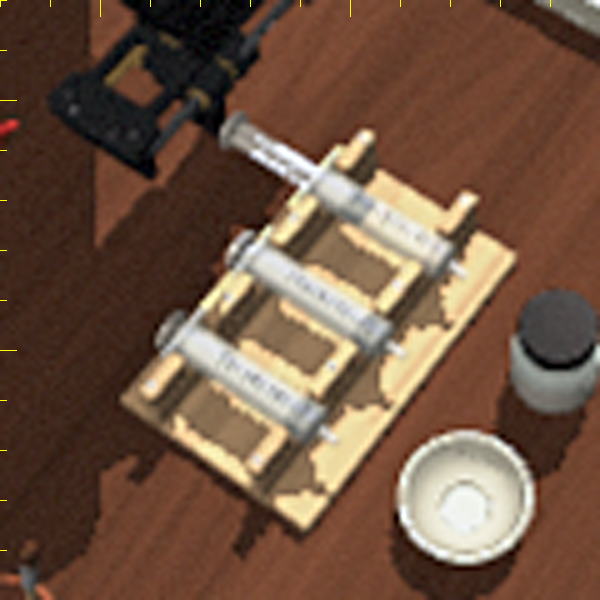

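Request:
move_arm(rows=[{"tx": 0, "ty": 0, "tz": 0.4, "rx": 0, "ry": 0, "rz": 0, "grip": 0}, {"tx": 0, "ty": 0, "tz": 0.4, "rx": 0, "ry": 0, "rz": 0, "grip": 0}, {"tx": 0, "ty": 0, "tz": 0.4, "rx": 0, "ry": 0, "rz": 0, "grip": 0}, {"tx": 0, "ty": 0, "tz": 0.3, "rx": 0, "ry": 0, "rz": 0, "grip": 0}, {"tx": 0, "ty": 0, "tz": 0.3, "rx": 0, "ry": 0, "rz": 0, "grip": 0}])

```text
t: 9.87
eef_pos: [450.8, -89.0, 45.5]
tcp_rot: [-1.571, 0.0, -1.609]
ft_force: [-2.4, -0.4, -0.1]
opening: 0.005
```

```bash
python3 -c "
from h import *
go(rw(-63,66.5,46))"
```

```text
t 9.87 rack [-114.5   64.3   45.5] F [-2.4 -0.4 -0.1] open 0.005 j [-0.34  0.58  2.13 -0.    0.44  1.27]
rotvec tool [ 0.0006 -0.0003 -0.0001] shift cm in final tool frame [-0.22 -0.05  5.15]
```

Request:
move_arm(rows=[{"tx": 0, "ty": 0, "tz": 0.25, "rx": 0, "ry": 0, "rz": 0, "grip": 0}, {"tx": 0, "ty": 0, "tz": 0.25, "rx": 0, "ry": 0, "rz": 0, "grip": 0}])

```text
t: 10.03
eef_pos: [455.8, -89.0, 45.6]
tcp_rot: [-1.571, -0.0, -1.608]
ft_force: [-1.9, -1.7, 1.0]
opening: 0.007
```

Request:
move_arm(rows=[{"tx": 0, "ty": 0, "tz": 0.2, "rx": 0, "ry": 0, "rz": 0, "grip": 0}, {"tx": 0, "ty": 0, "tz": 0.2, "rx": 0, "ry": 0, "rz": 0, "grip": 0}])

```text
t: 10.2
eef_pos: [459.8, -89.0, 45.6]
tcp_rot: [-1.571, -0.0, -1.608]
ft_force: [-2.2, -0.9, -0.1]
opening: 0.004
```

Request:
move_arm(rows=[{"tx": 0, "ty": 0, "tz": 0.2, "rx": 0, "ry": 0, "rz": 0, "grip": 0}, {"tx": 0, "ty": 0, "tz": 0.2, "rx": 0, "ry": 0, "rz": 0, "grip": 0}])

```text
t: 10.37
eef_pos: [463.8, -89.1, 45.6]
tcp_rot: [-1.571, -0.0, -1.608]
ft_force: [-3.9, -1.9, 0.8]
opening: 0.008
```

Request:
move_arm(rows=[{"tx": 0, "ty": 0, "tz": 0.2, "rx": 0, "ry": 0, "rz": 0, "grip": 0}, {"tx": 0, "ty": 0, "tz": 0.1, "rx": 0, "ry": 0, "rz": 0, "grip": 0}])

```text
t: 10.53
eef_pos: [465.9, -89.0, 45.4]
tcp_rot: [-1.573, 0.001, -1.608]
ft_force: [-8.5, -2.7, 2.4]
opening: 0.004
```

Request:
move_arm(rows=[{"tx": 0, "ty": 0, "tz": 0.1, "rx": 0, "ry": 0, "rz": 0, "grip": 0}, {"tx": 0, "ty": 0, "tz": 0, "rx": 0, "ry": 0, "rz": 0, "grip": 0}])

```text
t: 10.7
eef_pos: [465.9, -88.8, 45.3]
tcp_rot: [-1.575, 0.001, -1.608]
ft_force: [-10.5, -1.8, 2.0]
opening: 0.005
```

Request:
move_arm(rows=[{"tx": 0, "ty": 0, "tz": -0.6, "rx": 0, "ry": 0, "rz": 0, "grip": 0}, {"tx": 0, "ty": 0, "tz": -1.4, "rx": 0, "ry": 0, "rz": 0, "grip": 0}, {"tx": 0, "ty": -2, "tz": -0.5, "rx": 0, "ry": 0, "rz": 0, "grip": 0}, {"tx": 0, "ty": -3, "tz": 0, "rx": 0, "ry": 0, "rz": 0, "grip": 0}, {"tx": 0, "ty": -3, "tz": 0, "rx": 0, "ry": 0, "rz": 0, "grip": 0}, {"tx": 0, "ty": -1, "tz": 3, "rx": 0, "ry": 0, "rz": 0, "grip": 48}, {"tx": 0, "ty": 0, "tz": 3, "rx": 0, "ry": 0, "rz": 0, "grip": 48}, {"tx": 0, "ty": 0, "tz": 3, "rx": 0, "ry": 0, "rz": 0, "grip": 48}, {"tx": 0, "ty": 0, "tz": 2, "rx": 0, "ry": 0, "rz": 0, "grip": 48}, {"tx": 0, "ty": 0, "tz": 0, "rx": 0, "ry": 0, "rz": 0, "grip": 48}])

```text
t: 11.53
eef_pos: [556.2, -92.7, 135.8]
tcp_rot: [-1.567, -0.001, -1.607]
ft_force: [-0.7, 0.1, -1.0]
opening: 0.298
```

```bash
python3 -c "
from h import *
go(rw(8,66.5,53))
p,d=env.read_camera('top'); crop(p,310,150,440,260,6,'pics/t5.png')
p,d=env.read_camera('scene'); crop(p,230,160,350,280,5,'pics/s5.png')"
```

```text
t 11.53 rack [ -9.1  64.6 135.8] F [-0.7  0.1 -1. ] open 0.298 j [-0.28  0.52  1.82  0.    0.8   1.32]
rotvec tool [-0.0039  0.0009  0.0008] shift cm in final tool frame [-0.19  8.28  1.71]
```

View pics/s5.png

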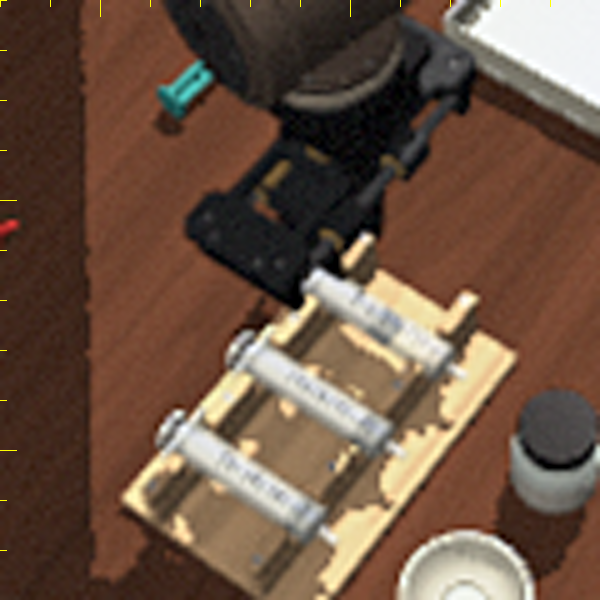

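View pics/t5.png

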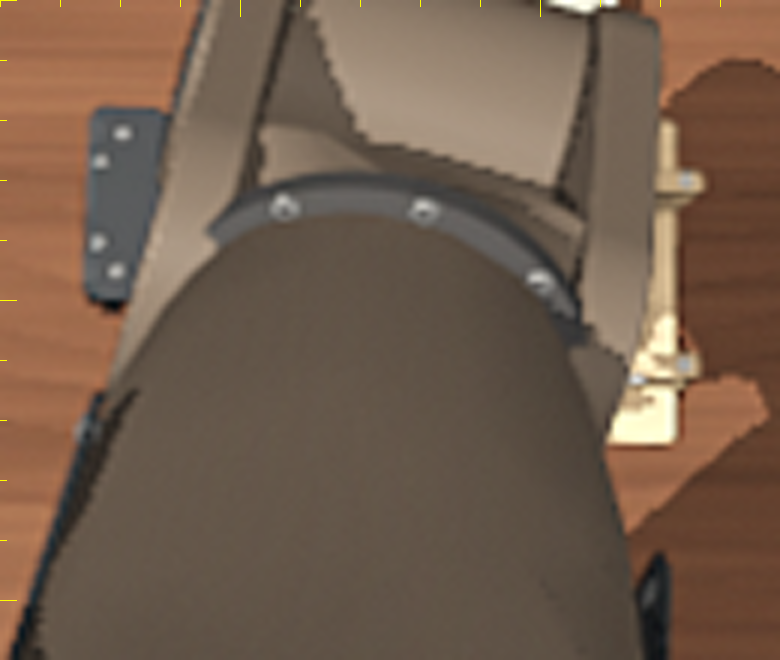

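Request:
move_arm(rows=[{"tx": -0.2, "ty": 0, "tz": 0.9, "rx": 0, "ry": 0, "rz": 0, "grip": 48}, {"tx": 0, "ty": 0, "tz": 0.8, "rx": 0, "ry": 0, "rz": 0, "grip": 48}, {"tx": 0, "ty": 0, "tz": 0, "rx": 0, "ry": 0, "rz": 0, "grip": 48}, {"tx": 0, "ty": 2.0, "tz": 0, "rx": 0, "ry": 0, "rz": 0, "grip": 48}, {"tx": 0, "ty": 1.5, "tz": 0, "rx": 0, "ry": 0, "rz": 0, "grip": 48}])

```text
t: 12.05
eef_pos: [569.8, -91.1, 100.4]
tcp_rot: [-1.569, -0.0, -1.608]
ft_force: [-0.0, 0.1, -0.1]
opening: 0.479
```

```bash
python3 -c "
from h import *
go(rw(8,66.8,53))"
```

```text
t 12.05 rack [  4.5  66.7 100.4] F [-0.   0.1 -0.1] open 0.479 j [-0.27  0.59  1.81 -0.    0.74  1.34]
rotvec tool [-0.0014  0.0004  0.0004] shift cm in final tool frame [-0.01  4.74  0.35]
```

Request:
move_arm(rows=[{"tx": 0, "ty": 0.5, "tz": 0.35, "rx": 0, "ry": 0, "rz": 0, "grip": 48}, {"tx": 0, "ty": 1, "tz": 0, "rx": 0, "ry": 0, "rz": 0, "grip": 48}, {"tx": 0, "ty": 1, "tz": 0, "rx": 0, "ry": 0, "rz": 0, "grip": 48}, {"tx": 0, "ty": 1, "tz": 0, "rx": 0, "ry": 0, "rz": 0, "grip": 48}, {"tx": 0, "ty": 1.2, "tz": 0, "rx": 0, "ry": 0, "rz": 0, "grip": 48}, {"tx": 0, "ty": 0, "tz": 0, "rx": 0, "ry": 0, "rz": 0, "grip": 48}])

```text
t: 12.55
eef_pos: [572.3, -91.0, 51.4]
tcp_rot: [-1.574, 0.001, -1.608]
ft_force: [-0.6, 0.2, 0.1]
opening: 0.481
```

```bash
python3 -c "
from h import *
go(rw(8,66.8,53))"
```

```text
t 12.55 rack [ 7.  66.9 51.4] F [-0.6  0.2  0.1] open 0.481 j [-0.27  0.67  1.83 -0.    0.65  1.34]
rotvec tool [ 0.0027  0.0003 -0.0006] shift cm in final tool frame [ 0.01 -0.16  0.1 ]
```

Request:
move_arm(rows=[{"tx": 0, "ty": -0.3, "tz": 0, "rx": 0, "ry": 0, "rz": 0, "grip": 48}, {"tx": 0, "ty": 0, "tz": 0, "rx": 0, "ry": 0, "rz": 0, "grip": 20}, {"tx": 0, "ty": 0, "tz": 0, "rx": 0, "ry": 0, "rz": 0, "grip": 0}, {"tx": 0, "ty": 0, "tz": 0, "rx": 0, "ry": 0, "rz": 0, "grip": 0}, {"tx": 0, "ty": 0, "tz": 0, "rx": 0, "ry": 0, "rz": 0, "grip": 0}, {"tx": 0, "ty": 0, "tz": 0, "rx": 0, "ry": 0, "rz": 0, "grip": 0}, {"tx": 0, "ty": 0, "tz": 0, "rx": 0, "ry": 0, "rz": 0, "grip": 0}, {"tx": 0, "ty": 0, "tz": 0, "rx": 0, "ry": 0, "rz": 0, "grip": 0}])

```text
t: 13.22
eef_pos: [573.3, -91.3, 57.0]
tcp_rot: [-1.57, -0.0, -1.608]
ft_force: [-1.2, -0.5, 4.9]
opening: 0.243
```

Request:
move_arm(rows=[{"tx": 0, "ty": -0.5, "tz": 0, "rx": 0, "ry": 0, "rz": 0, "grip": 0}, {"tx": 0, "ty": -1, "tz": 0, "rx": 0, "ry": 0, "rz": 0, "grip": 0}, {"tx": 0, "ty": -1.5, "tz": 0, "rx": 0, "ry": 0, "rz": 0, "grip": 0}, {"tx": 0, "ty": -2, "tz": 0, "rx": 0, "ry": 0, "rz": 0, "grip": 0}, {"tx": 0, "ty": -2, "tz": 0, "rx": 0, "ry": 0, "rz": 0, "grip": 0}, {"tx": 0, "ty": -1, "tz": 0, "rx": 0, "ry": 0, "rz": 0, "grip": 0}, {"tx": 0, "ty": 0, "tz": 0, "rx": 0, "ry": 0, "rz": 0, "grip": 0}])

```text
t: 13.8
eef_pos: [574.0, -91.4, 139.1]
tcp_rot: [-1.567, -0.001, -1.608]
ft_force: [-1.1, 0.4, -0.7]
opening: 0.242
```

```bash
python3 -c "
from h import *
w=np.array([594.5,205,130.])
go(w)
print(wr(w))
p,d=env.read_camera('top'); crop(p,310,110,440,240,5,'pics/t6.png')
p,d=env.read_camera('scene'); crop(p,240,140,360,260,5,'pics/s6.png')"
```

```text
t 13.8 rack [  8.7  66.6 139.1] F [-1.1  0.4 -0.7] open 0.242 j [-0.27  0.54  1.77 -0.    0.83  1.34]
rotvec tool [-0.0039  0.0003  0.001 ] shift cm in final tool frame [-29.69   0.91   0.94]
[ 18.1 363.5 130. ]
```

View pics/s6.png

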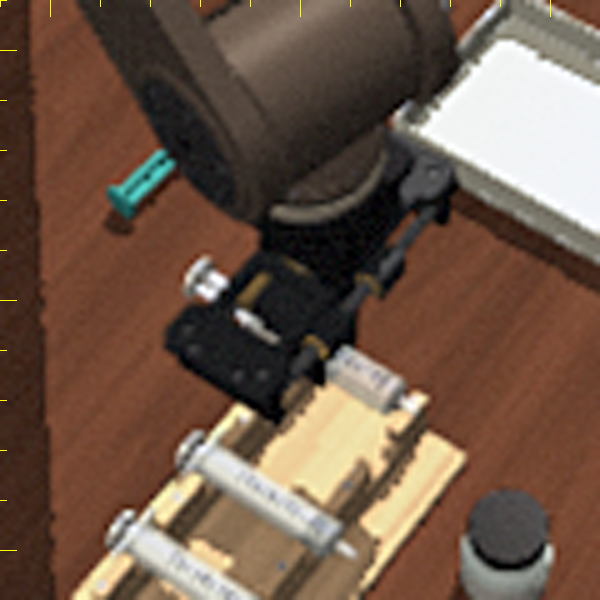

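View pics/t6.png

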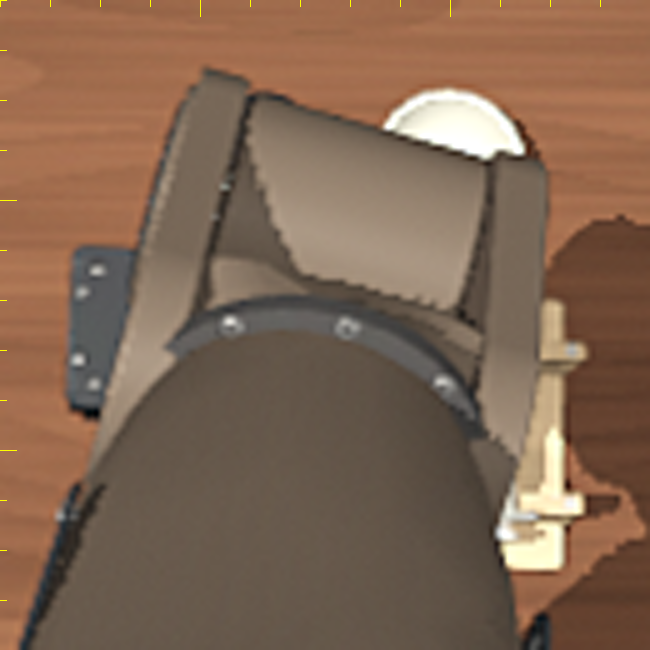

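Request:
move_arm(rows=[{"tx": -2.0, "ty": 0, "tz": 0.2, "rx": 0, "ry": 0, "rz": 0, "grip": 0}, {"tx": -3.0, "ty": 0, "tz": 0.2, "rx": 0, "ry": 0, "rz": 0, "grip": 0}, {"tx": -3.0, "ty": 0, "tz": 0.3, "rx": 0, "ry": 0, "rz": 0, "grip": 0}, {"tx": -3.3, "ty": 0, "tz": 0.3, "rx": 0, "ry": 0, "rz": 0, "grip": 0}, {"tx": -3.3, "ty": 0, "tz": 0.3, "rx": 0, "ry": 0, "rz": 0, "grip": 0}, {"tx": -3.3, "ty": 0, "tz": 0.3, "rx": 0, "ry": 0, "rz": 0, "grip": 0}, {"tx": -3.3, "ty": 0, "tz": 0.2, "rx": 0, "ry": 0, "rz": 0, "grip": 0}, {"tx": -3.0, "ty": 0, "tz": 0.2, "rx": 0, "ry": 0, "rz": 0, "grip": 0}, {"tx": -3.0, "ty": 0, "tz": 0.2, "rx": 0, "ry": 0, "rz": 0, "grip": 0}, {"tx": -2.5, "ty": 0, "tz": 0.1, "rx": 0, "ry": 0, "rz": 0, "grip": 0}])

```text
t: 14.73
eef_pos: [606.6, 206.7, 134.9]
tcp_rot: [-1.573, -0.001, -1.607]
ft_force: [0.6, -0.2, -0.2]
opening: 0.249
```

Request:
move_arm(rows=[{"tx": 0, "ty": 0, "tz": 0, "rx": 0, "ry": 0, "rz": 0, "grip": 0}, {"tx": 0, "ty": 0, "tz": 0, "rx": 0, "ry": 0, "rz": 0, "grip": 0}])

```text
t: 14.9
eef_pos: [606.4, 205.6, 135.0]
tcp_rot: [-1.573, -0.001, -1.606]
ft_force: [-0.1, -0.6, -0.7]
opening: 0.244
```

```bash
python3 -c "
from h import *
w=np.array([608.5,204.5,60.])
go(w)
p,d=env.read_camera('top'); crop(p,180,90,310,270,4,'pics/t7.png')
p,d=env.read_camera('scene'); crop(p,280,80,420,220,5,'pics/s7.png')"
```

```text
t 14.9 rack [ 30.  364.6 135. ] F [-0.1 -0.6 -0.7] open 0.244 j [ 0.22  0.62  1.62 -0.    0.91  1.83]
rotvec tool [0.0022 0.0025 0.0008] shift cm in final tool frame [0.11 7.5  0.21]
```

View pics/s7.png

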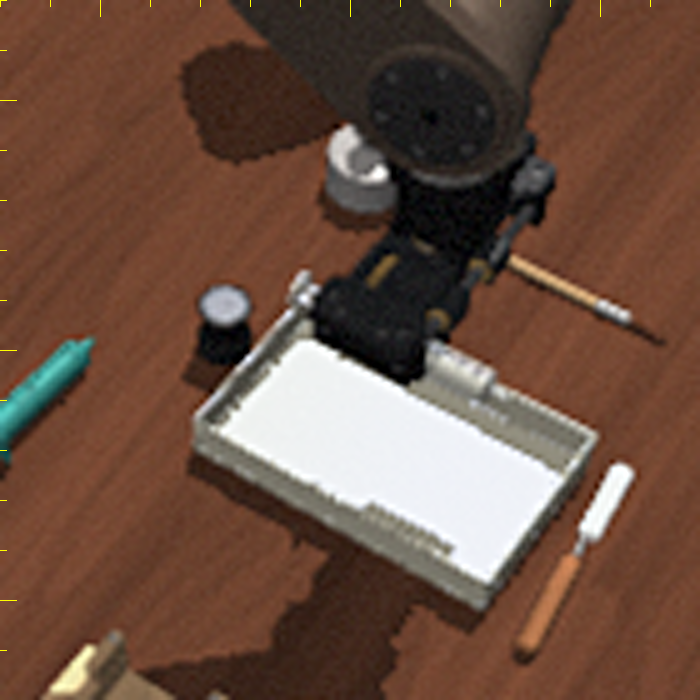

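View pics/t7.png

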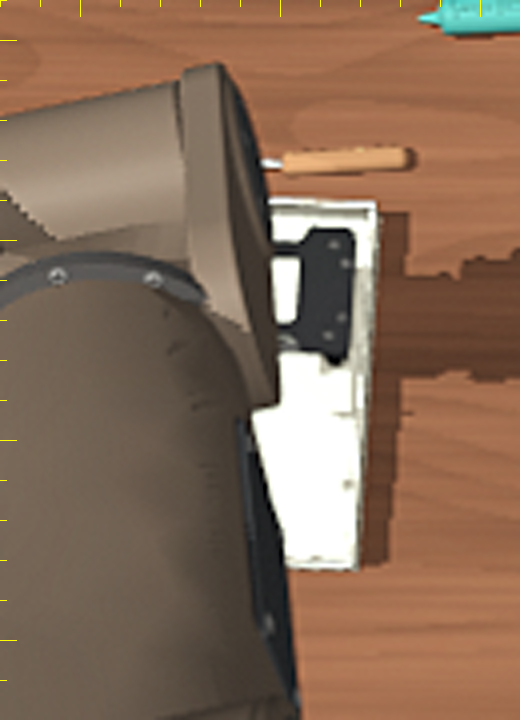

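Request:
move_arm(rows=[{"tx": 0.1, "ty": 2, "tz": 0.2, "rx": 0, "ry": 0, "rz": 0, "grip": 0}, {"tx": 0, "ty": 2, "tz": 0, "rx": 0, "ry": 0, "rz": 0, "grip": 0}, {"tx": 0, "ty": 2, "tz": 0, "rx": 0, "ry": 0, "rz": 0, "grip": 0}, {"tx": 0, "ty": 1.5, "tz": 0, "rx": 0, "ry": 0, "rz": 0, "grip": 0}, {"tx": 0, "ty": 1, "tz": 0, "rx": 0, "ry": 0, "rz": 0, "grip": 0}, {"tx": 0, "ty": 1, "tz": 0, "rx": 0, "ry": 0, "rz": 0, "grip": 0}, {"tx": 0, "ty": 0.3, "tz": 0, "rx": 0, "ry": 0, "rz": 0, "grip": 0}, {"tx": 0, "ty": 0, "tz": 0, "rx": 0, "ry": 0, "rz": 0, "grip": 0}, {"tx": 0, "ty": 0, "tz": 0, "rx": 0, "ry": 0, "rz": 0, "grip": 0}])

```text
t: 15.75
eef_pos: [609.5, 203.5, 39.1]
tcp_rot: [-1.57, 0.0, -1.608]
ft_force: [0.0, -0.7, -0.8]
opening: 0.243
```

Request:
move_arm(rows=[{"tx": 0, "ty": 0.3, "tz": 0, "rx": 0, "ry": 0, "rz": 0, "grip": 0}, {"tx": 0, "ty": 0.3, "tz": 0, "rx": 0, "ry": 0, "rz": 0, "grip": 0}, {"tx": 0, "ty": 0.2, "tz": 0, "rx": 0, "ry": 0, "rz": 0, "grip": 0}, {"tx": 0, "ty": 0, "tz": 0, "rx": 0, "ry": 0, "rz": 0, "grip": 0}, {"tx": 0, "ty": 0, "tz": 0, "rx": 0, "ry": 0, "rz": 0, "grip": 0}])

```text
t: 16.17
eef_pos: [609.1, 203.7, 30.6]
tcp_rot: [-1.571, -0.0, -1.608]
ft_force: [-0.2, -0.1, -0.2]
opening: 0.248
```

Request:
move_arm(rows=[{"tx": 0, "ty": 0.1, "tz": 0, "rx": 0, "ry": 0, "rz": 0, "grip": 0}, {"tx": 0, "ty": 0.1, "tz": 0, "rx": 0, "ry": 0, "rz": 0, "grip": 0}, {"tx": 0, "ty": 0, "tz": 0, "rx": 0, "ry": 0, "rz": 0, "grip": 0}])

```text
t: 16.42
eef_pos: [609.4, 203.7, 28.8]
tcp_rot: [-1.57, 0.0, -1.608]
ft_force: [0.2, -0.3, 2.4]
opening: 0.248
```

Contact with the tray floor. I'll open the gripper gently and retreat upward.

Request:
move_arm(rows=[{"tx": 0, "ty": 0, "tz": 0, "rx": 0, "ry": 0, "rz": 0, "grip": 30}, {"tx": 0, "ty": 0, "tz": 0, "rx": 0, "ry": 0, "rz": 0, "grip": 45}, {"tx": 0, "ty": 0, "tz": 0, "rx": 0, "ry": 0, "rz": 0, "grip": 50}, {"tx": 0, "ty": 0, "tz": 0, "rx": 0, "ry": 0, "rz": 0, "grip": 50}, {"tx": 0, "ty": -1, "tz": 0, "rx": 0, "ry": 0, "rz": 0, "grip": 50}, {"tx": 0, "ty": -2, "tz": 0, "rx": 0, "ry": 0, "rz": 0, "grip": 50}, {"tx": 0, "ty": -3, "tz": 0, "rx": 0, "ry": 0, "rz": 0, "grip": 50}, {"tx": 0, "ty": -3, "tz": 0, "rx": 0, "ry": 0, "rz": 0, "grip": 50}, {"tx": 0, "ty": -3, "tz": 0, "rx": 0, "ry": 0, "rz": 0, "grip": 50}, {"tx": 0, "ty": -3, "tz": 0, "rx": 0, "ry": 0, "rz": 0, "grip": 50}])

```text
t: 17.25
eef_pos: [608.9, 203.6, 180.9]
tcp_rot: [-1.57, -0.0, -1.608]
ft_force: [0.5, 1.0, -1.0]
opening: 0.5
```

Request:
move_arm(rows=[{"tx": 0, "ty": -3, "tz": -2, "rx": 0, "ry": 0, "rz": 0, "grip": 50}, {"tx": 2, "ty": -1, "tz": -3, "rx": 0, "ry": 0, "rz": 0, "grip": 50}, {"tx": 2, "ty": 0, "tz": -3, "rx": 0, "ry": 0, "rz": 0, "grip": 50}, {"tx": 2, "ty": 0, "tz": -3, "rx": 0, "ry": 0, "rz": 0, "grip": 50}, {"tx": 2, "ty": 0, "tz": -3, "rx": 0, "ry": 0, "rz": 0, "grip": 50}, {"tx": 2, "ty": 0, "tz": -2, "rx": 0, "ry": 0, "rz": 0, "grip": 50}, {"tx": 2, "ty": 0, "tz": 0, "rx": 0, "ry": 0, "rz": 0, "grip": 50}, {"tx": 2, "ty": 0, "tz": 0, "rx": 0, "ry": 0, "rz": 0, "grip": 50}, {"tx": 0, "ty": 0, "tz": 0, "rx": 0, "ry": 0, "rz": 0, "grip": 50}, {"tx": 0, "ty": 0, "tz": 0, "rx": 0, "ry": 0, "rz": 0, "grip": 50}])

```text
t: 18.08
eef_pos: [444.1, 69.2, 219.3]
tcp_rot: [-1.57, 0.0, -1.61]
ft_force: [0.9, 0.5, 1.0]
opening: 0.499
```

```bash
python3 -c "
from h import *
go(np.array([430,0,200]))
p,d=env.read_camera('top'); cv2.imwrite('pics/t8f.png',p);crop(p,180,110,310,260,4,'pics/t8.png')
p,d=env.read_camera('scene'); cv2.imwrite('pics/s8f.png',p);crop(p,235,100,405,300,3,'pics/s8.png')"
```

```text
t 18.08 rack [-127.2  222.2  219.3] F [0.9 0.5 1. ] open 0.499 j [0.01 0.26 1.99 0.   0.89 1.62]
rotvec tool [-0.001  -0.0016 -0.0001] shift cm in final tool frame [ 6.97  1.93 -1.15]
```

View pics/t8f.png

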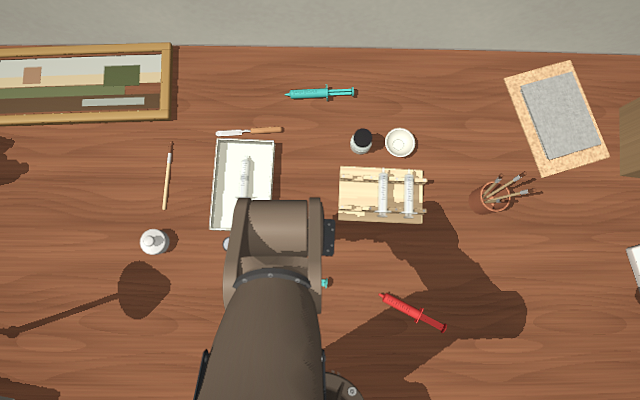

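View pics/s8.png

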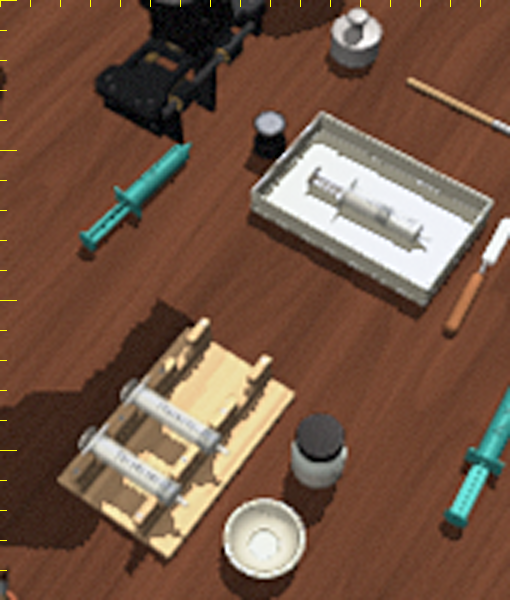

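```bash
python3 -c "
from h import *
a=cv2.imread('pics/top0.png');b=cv2.imread('pics/t8f.png')
im=np.hstack([cv2.resize(x[160:235,365:430],None,fx=6,fy=6,interpolation=cv2.INTER_CUBIC) for x in(a,b)]);cv2.imwrite('pics/cmp.png',im)
c=cv2.imread('pics/s8f.png');cv2.imwrite('pics/s9.png',cv2.resize(c[130:215,310:410],None,fx=7,fy=7,interpolation=cv2.INTER_CUBIC))"
```

```text
(no output)
```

View pics/cmp.png

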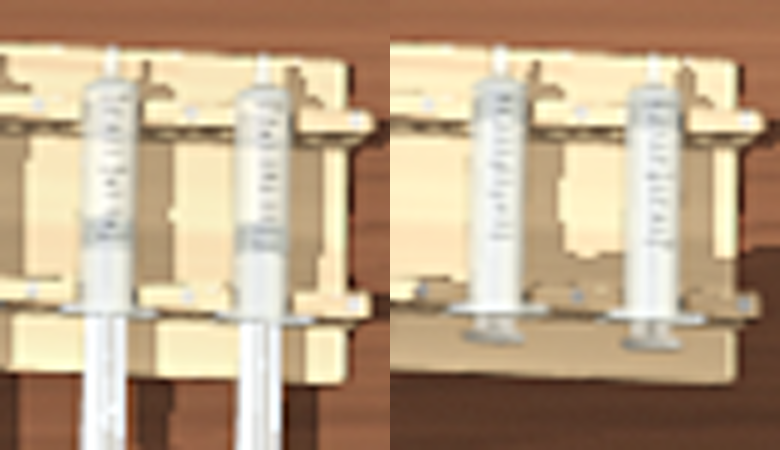

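View pics/s9.png

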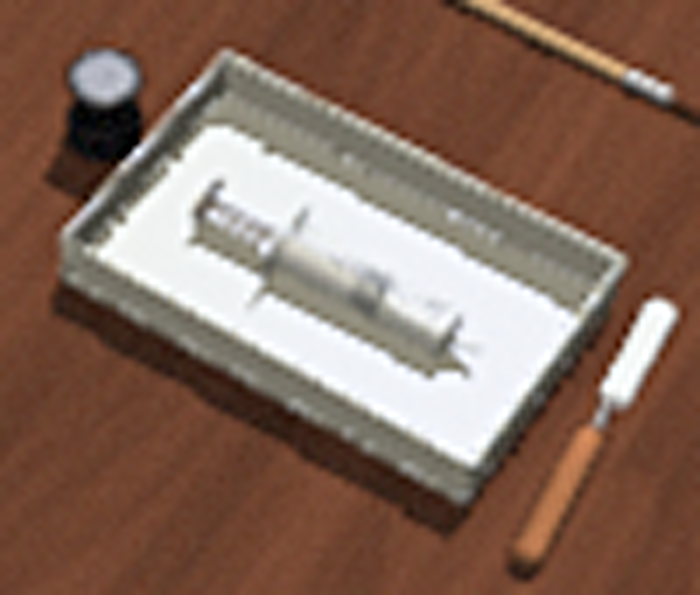

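The two rack syringes have not shifted: nozzles and flanges are within a pixel of the first picture, and both plates sit just behind their flanges. The third lies flat, near the middle of the tray, with its plunger part-way. I'm handing in.

```bash
python3 -c "
from cell import env
print(env.job_done())"
```

```text
the job is handed in; nothing more can be done
None
```

I pushed all three plungers in slowly with closed fingertips, and the job is handed in; no verdict was reported.

- **Free syringes:** The right and middle ones slid under 2–4 N all the way home and stopped at the expected position. The end-stop force was about 11–13 N. They stayed in the rack.
- **Sticking syringe:** The left one (nearest the tray) stopped dead at about 24 mm in, at about 11 N, and I did not force it. I gripped it by the barrel and laid it flat near the middle of the white tray.

**Last checks:**
- **Rack:** Both remaining syringes are within a pixel of where they began, with their plungers home.
- **Tray:** The third syringe lies level on the floor with its plunger still part-way.
- **Rest of the bench:** Nothing else looks moved in the pictures, although the arm partly hid the loupe and the nearer turquoise syringe from the top camera at the end. The side view shows both.
- **Timing and forces:** The job took about 18 s of the 64 s. The highest force I read was about 13 N. No check failed or disagreed.

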